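Wedge the rocking light box until it stands firm

TASK

The colony-counting light box rocks because the foot under the corner nearest the wooden wedge is screwed in too far. With your fingertips, push the wedge along the bench, thin end first, under that foot until it is just snug, then press down firmly on top of that corner to feel that it no longer dips (if it does, push the wedge a little further and press again), and take your hand away, leaving the box standing level in its place on the bench. Grip and lift nothing, and leave everything else where it stands.

Things in the scene. Friction and masses are not known exactly. Their poses are not given: they have to be found in the camera images.
- lightbox: White square light box, loose, 2 kg: housing 190 x 190 x 40 mm on 20 mm feet, top face 60 mm above the bench. Origin: bench level under its centre, z up. x runs along a DIAGONAL: -x points to the short-footed corner, 134 mm away. Full ball feet stand 104 mm from the origin towards +x, +y, -y; it rests on these. About 2 N down on the -x corner tips it; over about 9 N sideways slides it.
- lightbox_corner (a point): Tip of the short-footed corner of the light box, at top-face height (60 mm above the bench); the wedge lies just outside it, roughly on the robot's side. For the test press the top face over the foot, about 30 mm inwards of this tip (within 50 mm of it counts); 8 to 15 N is a firm press.
- lightbox_foot (a point): Bench-level point straight below the short foot, 30 mm inwards of the corner tip. Like the others it is a rubber ball 20 mm across on a stem; its lowest point hangs 5 to 11 mm above the bench, different each time and not given: it must be felt.
- wedge: Plain wooden wedge flat on the bench, loose, 70 g, 110 mm long, 50 mm wide, sloping evenly from 2 mm thick at the toe to 24 mm at the upright back. Origin: centre of the underside; +x to the toe. It starts with its toe 10 to 40 mm outside the corner, askew. It slides with under 1 N; once on the foot resistance climbs to several N in a few mm; pushed far past that it lifts or shifts the box.
- wedge_toe (a point): Middle of the wedge's thin end, at bench level.
- wedge_back (a point): Middle of the wedge's upright back face, 12 mm above the bench: the place to push, towards the toe.
- dish: Clear lidded culture dish, 91 mm across, 15 mm high, standing on top of the light box on its far half. Origin under its centre. Not to be disturbed.
- canister: Small aluminium canister, 41 mm across, 78 mm high, standing beside the wedge on the light box's -y side. Origin under its centre. Bystander.
- mouse: Black computer mouse, 100 x 56 x 31 mm, lying beside the wedge on the light box's +y side. Origin under its centre. Bystander.
- dish_stack: Stack of five culture dishes, 91 mm across, 75 mm high, to the robot's left. Origin under its centre. Bystander.
- microplates: Stack of three well plates, 86 x 128 x 43 mm, to the robot's right. Origin under its centre. Bystander.
- pipette: White hand pipette lying flat, about 260 mm long, to the robot's left. Origin under its middle, x along it. Bystander.
Mind the look-alikes: they are no part of the job. Leave any orange, pink or yellow look-alike of the wedge alone.

How it is judged:
By the outcome, as a careful person would: the job done as asked, in the order asked, and still so for the second after the job is handed in, with the robot touching nothing.
It also fails if it takes over 48 s, if anything falls off the work surface, if the arm or the gripper's body presses on something with over 40 N, if the wrist force passes 120 N, or if a joint passes its speed limit or range.

ROBOT

A 6-joint arm with a two-finger parallel gripper is mounted at the origin on the work surface. World frame = base frame: x ahead of the robot, y to its left, z up, the work surface at z = 0. Lengths are in m, angles in rad, forces in N, time in s.
With the tool pointing down it reaches from about 0.375 to 0.9 m from the base axis. Payload 3.1 kg.
Tool frame: the origin (TCP) lies on the mounting face of the last link; the fingertips stand 182 mm ahead of it and the grasp point (between the pads) lies 164 mm ahead of it; z points along the fingers, y is the direction in which the jaws open and shut (so a half turn about z gives the same grasp; the last joint's range is limited). The gripper opens to 87 mm and grips with 3 to 60 N. Pads are 19 mm wide; open, the fingers measure 117 mm over their backs; the gripper's body (75 mm by 190 mm) begins 51 mm behind the grasp point.
Start: joints at [1.091, 0.527, 1.433, -0, 1.181, -0.178], TCP at [0.185, 0.597, 0.405] pointing down, gripper open.
Joint ranges: [-3.08, 3.08], [-0.75, 2.2], [0.22, 2.44], [-1.43, 4.57], [0, 2.65], [-2.85, 2.85]. Speed limits (rad/s): [2.79, 2.79, 3.14, 3.14, 3.14, 3.14].

INTERFACE

Orientations are given as a unit quaternion [x, y, z, w].
In Python, from rig import robot, camera, camera_model gives the robot as it stands.
- The arm moves only by the tool drive_tool, never from a script. Its argument "plan" is a list that holds one entry, the list of rows, each a list of 6 numbers: the shift along the world's x, y, z in units of 2.5 cm (1.0 is 2.5 cm), then the turn, a rotation vector about the world's x, y, z in units of 6 degrees (1.0 is 6 degrees). A call has 1 to 8 rows; each row shifts and turns the commanded pose from where the row before left it; what a row does not reach is not made up. A row lasts 1/8 s, in which the tool goes at most 62.5 mm and 10.7 degrees, less where a joint would pass 70% of its speed; a pose out of reach is approached as far as the arm can. A call with a number of a shift or a turn outside -1 to 1 is refused whole. A call with a gripper value outside its range is refused whole. "grip" is the closure, from 0 (fully open) to 1 (shut), set as the call begins (left out, the last holds). The fingers move at their own pace and stop on an object; "force" is the grip in N (left out, the last holds). Time passes only in rows, so rows that do not move let the fingers close. It gives the time, the measured TCP pose, the force and the opening at its end, in the units of the state.
- robot.get_obs(): the state, without advancing time (a new reading comes with each control period).
- camera(name): name is "side" or "top" or "wrist"; returns the picture (420x560x3 uint8, red, green, blue); there is no depth.
- camera_model(name): a dict with "K" (3x3 intrinsics, pixels), "k1" (the pictures are not rectified: a ray, as slopes to the right and down, at radius r is drawn at 1 + k1 r^2 times it, then the intrinsics apply), "world_to_cam" (4x4, takes a point from world to camera coordinates); the wrist camera has in their place "tool_from_camera" (4x4, takes a point from camera to tool coordinates, whose origin is the TCP and whose axes are the flange's). Camera axes: x right, y up, looking along -z (the intrinsics and any distortion apply to the point x, -y, -z); pixel columns grow to the right and rows downward; lengths in m; the calibration is good to about 2 mm. A picture is of the moment at which its call begins: read the wrist's pose just before it. camera_model takes no time and is no camera call.
- robot.hand_in(): hands the job in, once; it reports no verdict.
The state is a dict: "time": time; "q": joint angles; "joint_velocities": joint speeds; "joint_torque": joint torques, N m; "position": TCP position; "tool_rot": TCP orientation; "ft_force": force on the tool from outside, world axes, zero at the start; "moment": the same for the moment, N m; "grip_width": finger opening in m.
Only numpy, scipy, OpenCV 4.12 (cv2) and the standard library are available. Lean on these libraries where they do the work, as an engineer would, in place of code of your own. Each camera call takes 0.05 s, during which the arm holds its last target.

## Working session

There is one attempt and no reset: what is moved stays moved. The work goes in short steps, Python scripts to look and compute and a tool call to move; the robot and the scene stay as the last step left them, time stands still between calls to the robot, and variables do not carry over. Pictures are saved under pics/ and viewed, and the job is handed in when it is done.

Besides the shell and the picture viewer there is one more tool, called after "Call:" by a JSON object that holds its "api" and its "payload", one argument or row to a line. drive_tool: Moves the arm, as the interface text tells. Shifts and turns lie within -1 to 1; 1 stands for 2.5 cm of shift or 6 degrees of turn. Its arguments: {"type":"object","properties":{"plan":{"type":"array","items":{"type":"array","items":{"type":"array","items":{"type":"number","minimum":-1,"maximum":1}}}},"grip":{"type":"number"},"force":{"type":"number"}},"required":["plan"]}

```bash
ls; mkdir -p pics; cat > h.py <<'E'
import numpy as np, cv2
from rig import robot, camera, camera_model
def snap(n,f):
    im=camera(n); cv2.imwrite(f'pics/{f}.png',im[:,:,::-1]); return im
def w2c(n,T=None):
    m=camera_model(n)
    if 'world_to_cam' in m: return m,np.array(m['world_to_cam'])
def ray(n,u,v):
    m,W=w2c(n); K=np.array(m['K']); k1=m['k1']
    xd=(u-K[0,2])/K[0,0]; yd=(v-K[1,2])/K[1,1]; x,y=xd,yd
    for _ in range(20):
        s=1+k1*(x*x+y*y); x,y=xd/s,yd/s
    R=W[:3,:3]; t=W[:3,3]; o=-R.T@t; d=R.T@np.array([x,-y,-1]); return o,d
def plane(n,u,v,z):
    o,d=ray(n,u,v); return o+d*(z-o[2])/d[2]
def proj(n,p):
    m,W=w2c(n); K=np.array(m['K']); c=W[:3,:3]@np.array(p)+W[:3,3]
    x,y=c[0]/-c[2],-c[1]/-c[2]; s=1+m['k1']*(x*x+y*y); return K[0,0]*x*s+K[0,2],K[1,1]*y*s+K[1,2]
E
python3 - <<'E'
from h import *
print(robot.get_obs()); 
snap('top','top0');snap('side','side0')
for n in('top','side'): print(camera_model(n))
E
```

```text
pics
{'time': 0.0, 'q': array([ 1.09152411e+00,  5.28438028e-01,  1.43387554e+00, -1.09202981e-05,
        1.18139979e+00, -1.78487360e-01]), 'joint_velocities': array([-0.00149322, -0.00075259, -0.0007679 ,  0.00054976,  0.00016853,
       -0.00100065]), 'joint_torque': array([ 3.62709193e-05, -4.40045214e+01, -1.76591223e+01,  6.31630886e-02,
        5.81114867e-02, -1.72414275e-04]), 'position': array([0.18497555, 0.59664552, 0.40379702]), 'tool_rot': array([ 1.49824005e-01,  9.88712113e-01, -1.00515578e-03, -3.37698112e-04]), 'ft_force': array([-0.20107859,  0.47973888, -0.83524194]), 'moment': array([-0.00436218, -0.00023607,  0.03357618]), 'grip_width': 0.08703040458546057}
{'K': array([[538.89594188,   0.        , 283.42937177],
       [  0.        , 538.89594188, 220.18400432],
       [  0.        ,   0.        ,   1.        ]]), 'k1': -0.14337492551206044, 'world_to_cam': array([[ 0.0032284 , -0.99985508,  0.01671535,  0.01617944],
       [ 0.99321956,  0.00514857,  0.11613959, -0.55472993],
       [-0.11620882,  0.01622706,  0.99309224, -1.43752355],
       [ 0.        ,  0.        ,  0.        ,  1.        ]])}
{'K': array([[515.04858287,   0.        , 288.04428836],
       [  0.        , 515.04858287, 204.81890824],
       [  0.        ,   0.        ,   1.        ]]), 'k1': -0.16643706684354614, 'world_to_cam': array([[ 0.8292164 , -0.55857316, -0.01990449, -0.43419743],
       [ 0.32060682,  0.44617484,  0.83554729, -0.23246044],
       [-0.45783341, -0.69923103,  0.54905786, -1.4712055 ],
       [ 0.        ,  0.        ,  0.        ,  1.        ]])}
```

View pics/top0.png

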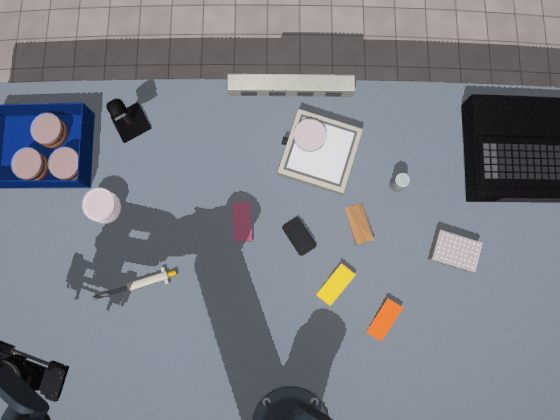

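View pics/side0.png

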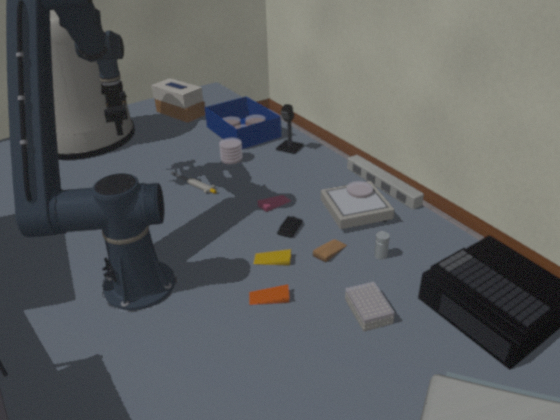

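The wooden wedge is at top px (360,224). The look-alikes are pink (243,222), yellow (336,284) and orange (385,319). Only the wood-coloured one sits between the mouse and the canister at the box's near corner (345,191). I'll enlarge that area to confirm.

```bash
python3 - <<'E'
from h import *
im=cv2.imread('pics/top0.png'); cv2.imwrite('pics/c1.png',cv2.resize(im[95:255,270:420],None,fx=5,fy=5,interpolation=cv2.INTER_CUBIC)[:800,:750][:, :] if 0 else cv2.resize(im[100:250,270:420],(600,600),interpolation=cv2.INTER_CUBIC))
im=cv2.imread('pics/side0.png'); cv2.imwrite('pics/c2.png',cv2.resize(im[170:280,270:410],(763,600),interpolation=cv2.INTER_CUBIC))
E
```

```text
(no output)
```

View pics/c1.png

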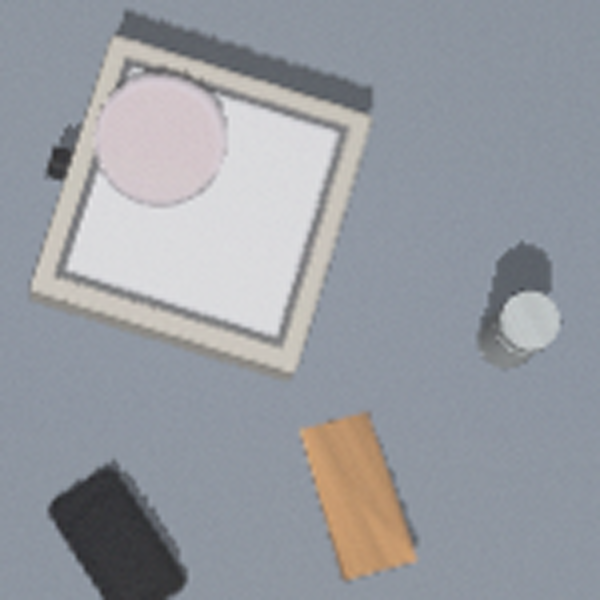

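View pics/c2.png

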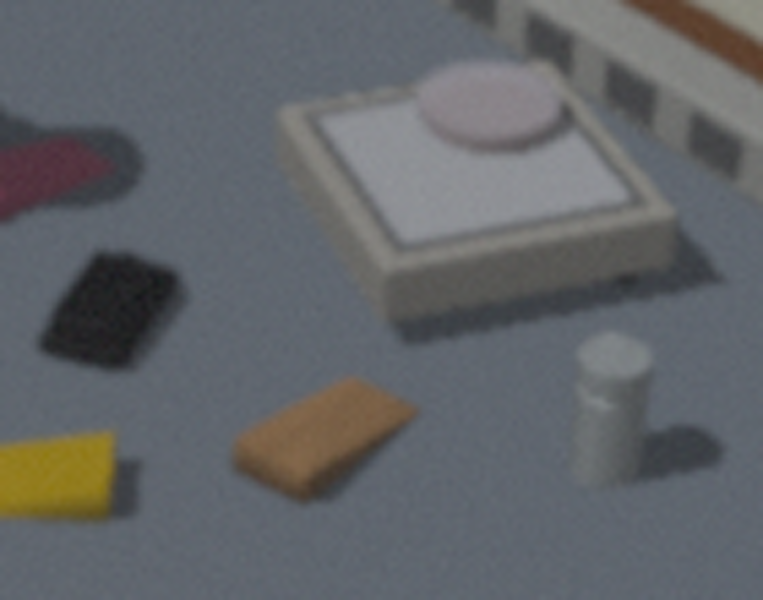

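The crops confirm the wooden wedge. Its toe corners are at crop (300,430) and (368,412), and its thick back faces the robot. The box's near tip is at crop (293,374).

```bash
python3 - <<'E'
from h import *
im=cv2.imread('pics/top0.png')
roi=im[100:250,270:420]; big=cv2.resize(roi,None,fx=4,fy=4,interpolation=cv2.INTER_CUBIC)
hsv=cv2.cvtColor(big,cv2.COLOR_BGR2HSV)
m=((hsv[...,0]<25)&(hsv[...,1]>80)&(hsv[...,2]>100)).astype('uint8')
def quad(m):
    c=max(cv2.findContours(m,cv2.RETR_EXTERNAL,cv2.CHAIN_APPROX_NONE)[0],key=cv2.contourArea)
    h=cv2.convexHull(c)
    for e in np.arange(2,40,1):
        a=cv2.approxPolyDP(h,e,True)
        if len(a)<=4: break
    print(len(a),cv2.contourArea(c)); a=a[:,0].astype(float)
    # refine by line fits
    pts=c[:,0].astype(float); L=[]
    for i in range(len(a)):
        p,q=a[i],a[(i+1)%len(a)]; d=(q-p)/np.linalg.norm(q-p); n=np.array([-d[1],d[0]])
        t=(pts-p)@d; s=(pts-p)@n; k=(abs(s)<6)&(t>.12*np.linalg.norm(q-p))&(t<.88*np.linalg.norm(q-p))
        vx,vy,x0,y0=cv2.fitLine(pts[k].astype('float32'),cv2.DIST_HUBER,0,.01,.01)[:,0]; L.append(np.cross([x0,y0,1],[x0+vx,y0+vy,1]))
    o=[]
    for i in range(len(a)):
        x=np.cross(L[i-1],L[i]); o.append(x[:2]/x[2])
    return (np.array(o)+.5)/4-.5+[270,100]
print('wedge'); w=quad(m)
for u,v in w: print((u,v),plane('top',u,v,.002)[:2],plane('top',u,v,.024)[:2])
b=((hsv[...,2]>170)&(hsv[...,1]<70)).astype('uint8'); b[:, 440:]=0
b=cv2.morphologyEx(b,cv2.MORPH_OPEN,np.ones((5,5)))
cv2.imwrite('pics/bm.png',b*255)
print('box'); q=quad(b)
P=[]
for u,v in q: p=plane('top',u,v,.06); P.append(p); print((u,v),p[:2])
P=np.array(P); print('sides',[np.linalg.norm(P[i]-P[i-1]) for i in range(len(P))],P.mean(0))
# canister, mouse
print('can top',plane('top',270+530/4,100+321/4,.078), 'mouse',plane('top',270+118/4,100+545/4,.02))
for n,c in (('mouse corner',(183,583)),('mouse c2',(115,462))): print(n,plane('top',270+c[0]/4,100+c[1]/4,.02))
for p in((270+293/4,100+374/4),): pass
print('side tip', [plane('side',270+387/5.45,170+270/5.45,.06)])
print('side toe', [plane('side',270+x/5.45,170+y/5.45,z) for x,y,z in((352,378,.002),(417,411,.002),(236,440,.024),(303,472,.024))])
E
```

```text
wedge
4 10725.5
(np.float64(361.08691992693355), np.float64(203.0078221399533)) [ 0.60791111 -0.20005531] [ 0.60460247 -0.19647543]
(np.float64(373.5031989245716), np.float64(239.22722738085187)) [ 0.50596694 -0.23365331] [ 0.50416377 -0.22957726]
(np.float64(355.72173005861714), np.float64(244.14694351506472)) [ 0.49207776 -0.18345108] [ 0.4904797 -0.1801164]
(np.float64(344.9279243208282), np.float64(207.43025180497932)) [ 0.59506627 -0.15422535] [ 0.59194731 -0.15132226]
box
4 72894.0
(np.float64(297.9085066344677), np.float64(108.62471584728144)) [ 0.86170669 -0.02001344]
(np.float64(362.3516906933058), np.float64(128.91694770493845)) [ 0.80584941 -0.19781804]
(np.float64(343.04121286247795), np.float64(192.85411509319295)) [ 0.62658926 -0.14189357]
(np.float64(277.1514223004109), np.float64(171.98764375830612)) [0.68263362 0.03638107]
sides [np.float64(0.18774319024126823), np.float64(0.18637196928416888), np.float64(0.18778111309625525), np.float64(0.18687648111308344)] [ 0.74419474 -0.08083599  0.06      ]
can top [ 0.65937194 -0.30149305  0.078     ] mouse [ 0.51194991 -0.02591183  0.02      ]
mouse corner [ 0.48601698 -0.07048294  0.02      ]
mouse c2 [ 0.56929213 -0.02385262  0.02      ]
side tip [array([ 0.62790134, -0.14672912,  0.06      ])]
side toe [array([ 0.5961878 , -0.15712671,  0.002     ]), array([ 0.60709974, -0.2035401 ,  0.002     ]), array([ 0.49028031, -0.18683808,  0.024     ]), array([ 0.50341108, -0.23071796,  0.024     ])]
```

View pics/bm.png

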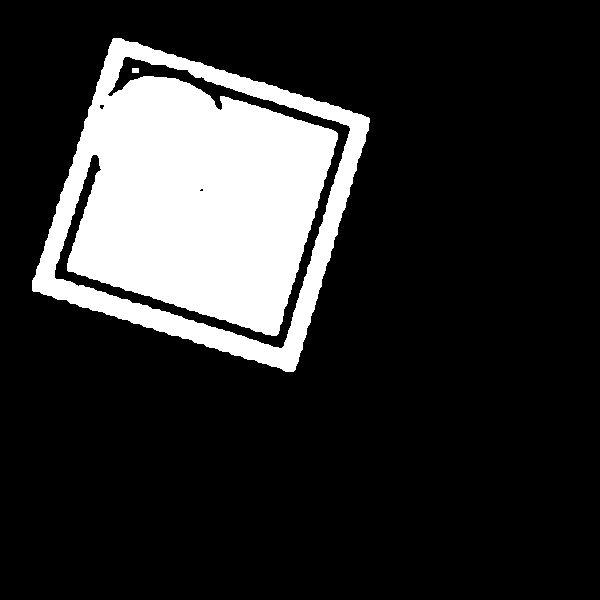

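Averaging the two views gives:
- **Wedge:** toe about (0.6015, -0.179), back about (0.497, -0.207), yaw 15°.
- **Box:** tip about (0.626, -0.144), foot about (0.652, -0.131).

The back-to-foot line is at 26°. I'll first nudge the wedge's side to swing it about 11°, then push its back with two spread fingertips.

Call:
{"api": "drive_tool", "payload": {
  "plan": [
    [[0.45, -0.96, 0, 0, 0, -1], [0.45, -0.96, 0, 0, 0, -1], [0.45, -0.96, 0, 0, 0, -1], [0.45, -0.96, 0, 0, 0, -1], [0.45, -0.96, 0, 0, 0, -1], [0.45, -0.96, 0, 0, 0, -1], [0.45, -0.96, 0, 0, 0, -1], [0.45, -0.96, 0, 0, 0, -1]]
  ],
  "grip": 1,
  "force": 20
}}

```text
time: 1.1
position: [0.2753, 0.404, 0.4045]
tool_rot: [0.54, 0.841, -0.0, -0.0]
ft_force: [-0.4, -0.4, 0.6]
grip_width: 0.0155
```

Call:
{"api": "drive_tool", "payload": {
  "plan": [
    [[0.45, -0.96, 0, 0, 0, 0], [0.45, -0.96, 0, 0, 0, 0], [0.45, -0.96, 0, 0, 0, 0], [0.45, -0.96, 0, 0, 0, 0], [0.45, -0.96, 0, 0, 0, 0], [0.45, -0.96, 0, 0, 0, 0], [0.45, -0.96, 0, 0, 0, 0], [0.45, -0.96, 0, 0, 0, 0]]
  ]
}}

```text
time: 2.1
position: [0.3653, 0.2121, 0.4046]
tool_rot: [0.539, 0.842, -0.0, -0.0]
ft_force: [0.8, 0.2, 0.7]
grip_width: 0.0002
```

Call:
{"api": "drive_tool", "payload": {
  "plan": [
    [[0.45, -0.96, 0, 0, 0, 0], [0.45, -0.96, 0, 0, 0, 0], [0.45, -0.96, 0, 0, 0, 0], [0.45, -0.96, 0, 0, 0, 0], [0.45, -0.96, 0, 0, 0, 0], [0.45, -0.96, 0, 0, 0, 0], [0.45, -0.96, 0, 0, 0, 0], [0.45, -0.96, 0, 0, 0, 0]]
  ]
}}

```text
time: 3.1
position: [0.4553, 0.0201, 0.4045]
tool_rot: [0.539, 0.842, -0.0, -0.0]
ft_force: [0.5, 0.8, 0.1]
grip_width: 0.0007
```

Call:
{"api": "drive_tool", "payload": {
  "plan": [
    [[0.45, -0.96, 0, 0, 0, 0], [0.45, -0.96, 0, 0, 0, 0], [0.45, -0.96, 0, 0, 0, 0], [0.45, -0.96, 0, 0, 0, 0], [0.45, -0.96, 0, 0, 0, 0], [0.45, -0.96, 0, 0, 0, 0], [0.45, -0.96, 0, 0, 0, 0], [0.45, -0.96, 0, 0, 0, 0]]
  ]
}}

```text
time: 4.1
position: [0.5455, -0.1722, 0.4045]
tool_rot: [0.539, 0.842, -0.0, -0.0]
ft_force: [0.7, -0.4, 0.1]
grip_width: 0.0007
```

Call:
{"api": "drive_tool", "payload": {
  "plan": [
    [[0.43, -1, -0.8, 0, 0, 0], [0.43, -1, -0.8, 0, 0, 0], [0.44, -1, -0.8, 0, 0, 0], [0, 0, -1, 0, 0, 0], [0, 0, -1, 0, 0, 0], [0, 0, -1, 0, 0, 0], [0, 0, -1, 0, 0, 0], [0, 0, -0.8, 0, 0, 0]]
  ]
}}

```text
time: 5.1
position: [0.5775, -0.2463, 0.2232]
tool_rot: [0.539, 0.842, 0.0, -0.001]
ft_force: [-0.4, -0.3, 0.4]
grip_width: 0.0005
```

Call:
{"api": "drive_tool", "payload": {
  "plan": [
    [[0, 0, -0.6, 0, 0, 0], [0, 0, -0.5, 0, 0, 0], [0, 0, -0.4, 0, 0, 0], [0, 0, 0, 0, 0, 0]]
  ]
}}

```text
time: 5.6
position: [0.5775, -0.246, 0.1867]
tool_rot: [0.539, 0.842, 0.0, -0.001]
ft_force: [0.8, 0.2, 0.6]
grip_width: 0.0003
```

```bash
python3 - <<'E'
from h import *
im=snap('top','top1'); cv2.imwrite('pics/c3.png',cv2.resize(im[100:250,270:420,::-1],(600,600),interpolation=cv2.INTER_CUBIC))
im=snap('side','side1'); cv2.imwrite('pics/c4.png',cv2.resize(im[170:280,270:410,::-1],(763,600),interpolation=cv2.INTER_CUBIC))
E
```

```text
(no output)
```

View pics/c4.png

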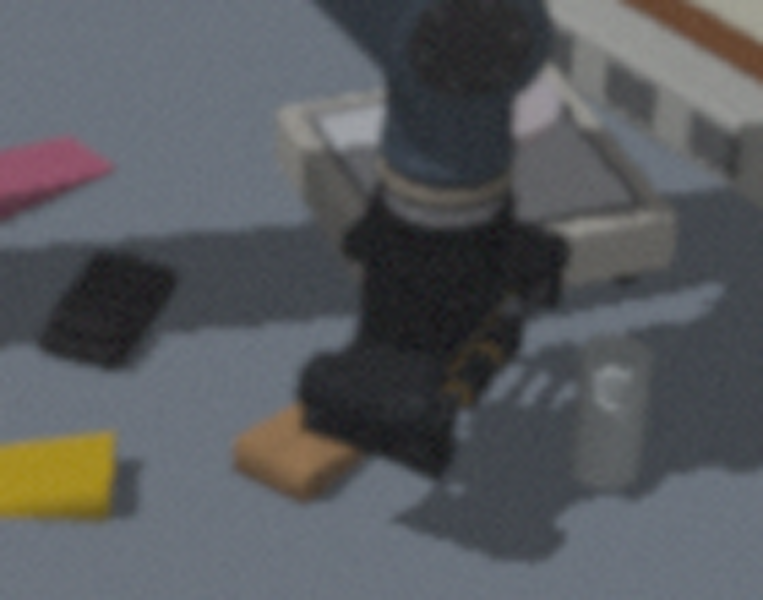

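View pics/c3.png

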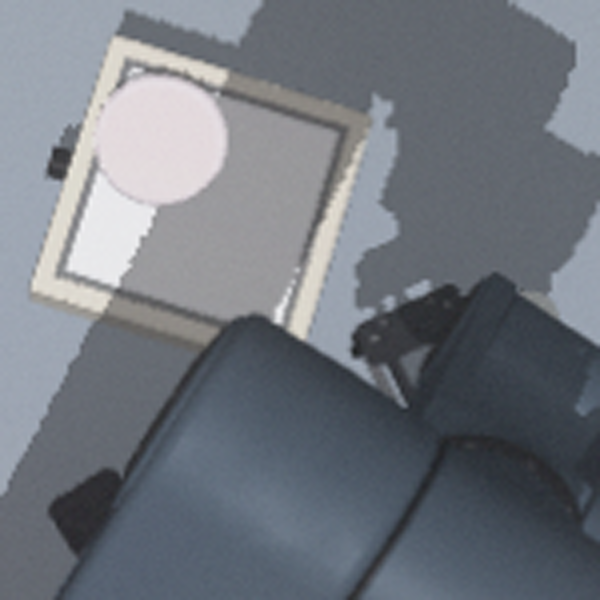

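The side view shows the closed fingertips on the wedge's canister side, just clear of it, with nothing moved. Next is the nudge.

Call:
{"api": "drive_tool", "payload": {
  "plan": [
    [[-0.1, 0.3, 0, 0, 0, 0], [-0.09, 0.25, 0, 0, 0, 0], [-0.09, 0.25, 0, 0, 0, 0], [-0.09, 0.25, 0, 0, 0, 0], [-0.08, 0.23, 0, 0, 0, 0], [0, 0, 0, 0, 0, 0]]
  ]
}}

```text
time: 6.45
position: [0.5662, -0.2135, 0.1872]
tool_rot: [0.539, 0.842, -0.0, -0.0]
ft_force: [-0.4, -0.2, 0.1]
grip_width: 0.0003
```

Call:
{"api": "drive_tool", "payload": {
  "plan": [
    [[0.15, -0.4, 0, 0, 0, 0], [0.15, -0.4, 0.5, 0, 0, 0], [0, -0.3, 1, 0, 0, 0], [-0.5, -1, 1, 0, 0, 0], [-1, -1, 1, 0, 0, 0], [-1, -1, 0.5, 0, 0, 0], [-1, -0.5, 0, 0, 0, 0], [0, 0, 0, 0, 0, 0]]
  ]
}}

```text
time: 7.45
position: [0.4851, -0.3311, 0.2884]
tool_rot: [0.541, 0.841, -0.0, 0.001]
ft_force: [-0.9, 0.5, 0.4]
grip_width: 0.0006
```

```bash
python3 - <<'E'
from h import *
im=snap('top','top2'); cv2.imwrite('pics/c5.png',cv2.resize(im[100:250,270:420,::-1],(600,600),interpolation=cv2.INTER_CUBIC))
im=snap('side','side2'); cv2.imwrite('pics/c6.png',cv2.resize(im[170:280,270:410,::-1],(763,600),interpolation=cv2.INTER_CUBIC))
E
```

```text
(no output)
```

View pics/c5.png

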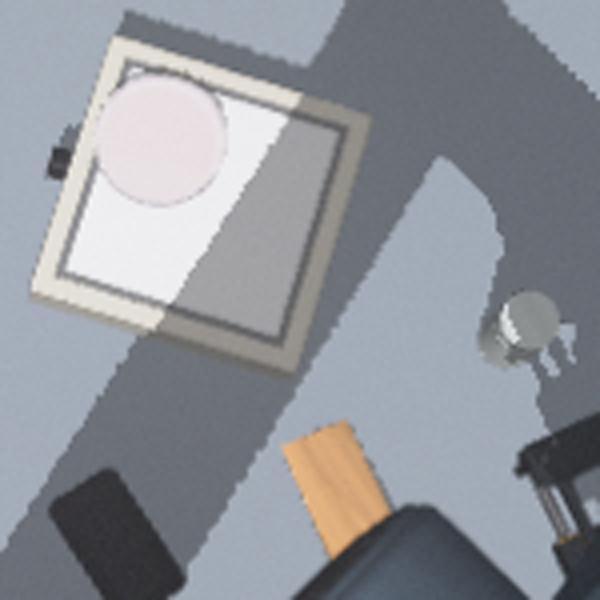

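View pics/c6.png

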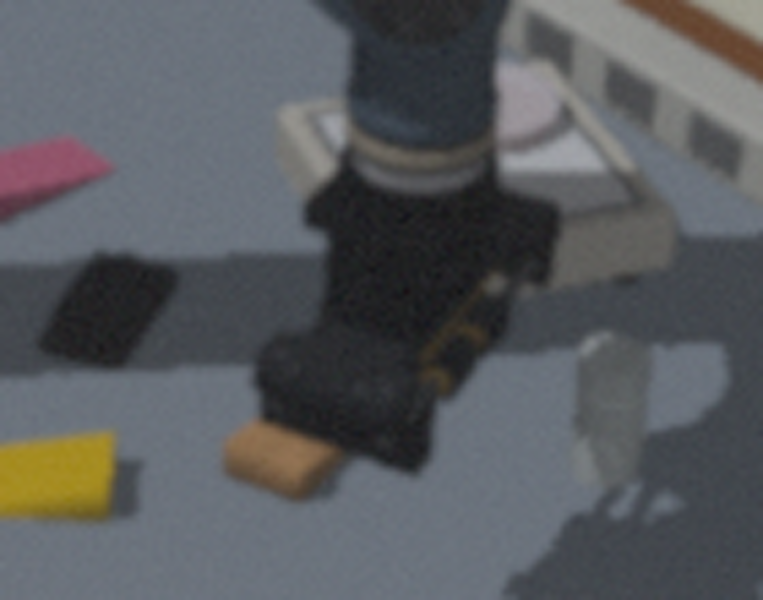

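```bash
python3 - <<'E'
from h import *
P=lambda x,y,z:plane('top',270+(x+.5)/4-.5,100+(y+.5)/4-.5,z)
a=P(281,444,.002);b=P(347,420,.002);print('toe',a,b,(a+b)/2)
h=lambda d:.002+.2*d
for d in(.1,):
  c=P(333,558,h(.095)); e=P(391,512,h(.075)); print(c,e)
  for p,q in((c,a),(e,b)): print(np.degrees(np.arctan2(*(q-p)[1::-1])),np.linalg.norm((q-p)[:2]))
print(np.degrees(np.arctan2(*(a-b)[1::-1]))-90)
F=np.array([.6525,-.1305]); t=((a+b)/2)[:2]
for off in (0,-.003):
  print('toe->foot',np.degrees(np.arctan2(*(F-t-[0,off])[::-1])),np.linalg.norm(F-t))
E
```

```text
toe [ 0.58594621 -0.13990481  0.002     ] [ 0.60322762 -0.18664725  0.002     ] [ 0.59458692 -0.16327603  0.002     ]
[ 0.50451575 -0.17283471  0.021     ] [ 0.53690064 -0.2142133   0.017     ]
22.018060543349797 0.08783677466731464
22.568174061348977 0.07182726719451898
20.290137862682343
toe->foot 29.507783552475704 0.06654466986039188
toe->foot 31.705860350665 0.06654466986039188
```

The toe is now at about (0.5945, -0.164) with yaw about 22°, and the canister, mouse and box haven't moved. Next I turn the jaws across the wedge axis, open them to about 20 mm, and come down behind the back.

Call:
{"api": "drive_tool", "payload": {
  "plan": [
    [[-0.08, 0.55, 0, 0, 0, -1], [-0.08, 0.55, 0, 0, 0, -1], [-0.08, 0.55, 0, 0, 0, -1], [-0.08, 0.55, 0, 0, 0, -1], [-0.08, 0.55, 0, 0, 0, -1], [-0.08, 0.55, 0, 0, 0, -1], [-0.08, 0.55, 0, 0, 0, -1], [-0.08, 0.55, 0, 0, 0, -1]]
  ],
  "grip": 0.77
}}

```text
time: 8.55
position: [0.4714, -0.2182, 0.2873]
tool_rot: [0.836, 0.549, 0.0, 0.0]
ft_force: [0.4, 0.0, -0.5]
grip_width: 0.0201
```

Call:
{"api": "drive_tool", "payload": {
  "plan": [
    [[0, 0, -0.5, 0, 0, -1], [0, 0, -0.5, 0, 0, -1], [0, 0, 0, 0, 0, -1], [0, 0, 0, 0, 0, -1], [0, 0, 0, 0, 0, -1], [0, 0, 0, 0, 0, -1], [0, 0, 0, 0, 0, -0.67], [0, 0, 0, 0, 0, 0]]
  ]
}}

```text
time: 9.55
position: [0.4713, -0.2187, 0.2623]
tool_rot: [0.973, 0.232, 0.0, 0.0]
ft_force: [-0.4, -0.2, 0.2]
grip_width: 0.0204
```

```bash
python3 - <<'E'
from h import *
o=robot.get_obs(); print(o['position'],o['tool_rot'],o['grip_width'],o['q'])
im=snap('wrist','w1');print(camera_model('wrist'))
E
```

```text
[ 0.47133248 -0.21868044  0.26226819] [9.72630085e-01 2.32358714e-01 3.00843474e-04 2.34836628e-04] 0.020388688638311045 [-6.49733262e-01  6.10088197e-01  1.81660525e+00  2.55956438e-04
  7.14154565e-01  4.51865538e-01]
{'K': array([[293.38642432,   0.        , 280.25489313],
       [  0.        , 293.38642432, 207.80313112],
       [  0.        ,   0.        ,   1.        ]]), 'k1': 0.019322674531967367, 'tool_from_camera': array([[ 5.00962473e-04,  9.70517539e-01,  2.41029988e-01,
         6.61784605e-02],
       [ 9.99999872e-01, -4.68031777e-04, -1.93873635e-04,
         2.13846122e-04],
       [-7.53480694e-05,  2.41030055e-01, -9.70517649e-01,
         2.01854532e-02],
       [ 0.00000000e+00,  0.00000000e+00,  0.00000000e+00,
         1.00000000e+00]])}
```

View pics/w1.png

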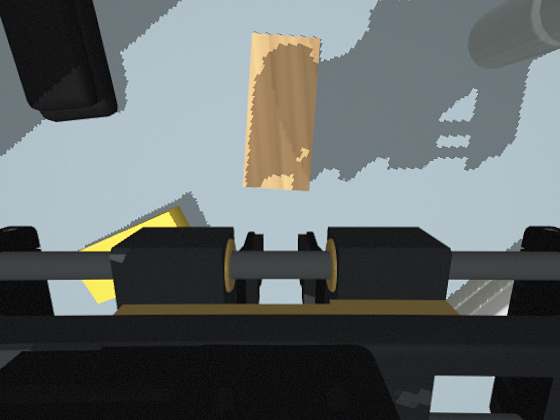

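The wrist view shows the wedge ahead, toe at rows 33–38 and back at row 188. The mouse is upper left, the canister upper right, and the yellow look-alike left of the fingers. I'll measure these.

```bash
cat >> h.py <<'E'
from scipy.spatial.transform import Rotation as Ro
def wplane(pos,quat,u,v,z):
    m=camera_model('wrist'); K=np.array(m['K']); k1=m['k1']; T=np.array(m['tool_from_camera'])
    xd=(u-K[0,2])/K[0,0]; yd=(v-K[1,2])/K[1,1]; x,y=xd,yd
    for _ in range(20):
        s=1+k1*(x*x+y*y); x,y=xd/s,yd/s
    R=Ro.from_quat(quat).as_matrix(); d=R@T[:3,:3]@np.array([x,-y,-1]); o=R@T[:3,3]+np.array(pos)
    return o+d*(z-o[2])/d[2]
E
python3 - <<'E'
from h import *
o=robot.get_obs(); W=lambda u,v,z:wplane(o['position'],o['tool_rot'],u,v,z)
pts=dict(toeL=W(252,33,.002),toeR=W(321,38,.002),backL=W(244,187,.024),backR=W(309,190.5,.024))
for k,p in pts.items(): print(k,p)
tm=(pts['toeL']+pts['toeR'])/2;bm=(pts['backL']+pts['backR'])/2;print('toe',tm,'back',bm,np.degrees(np.arctan2(*(tm-bm)[1::-1])),np.linalg.norm((tm-bm)[:2]))
print('yellow corner',W(181,206,.02),W(197,228,.02), plane('top',347,264,.02),plane('top',355,270,.02),plane('top',331,303,.02),plane('top',318,293,.02))
E
```

```text
toeL [ 0.58522338 -0.138137    0.002     ]
toeR [ 0.60517015 -0.18464894  0.002     ]
backL [ 0.48418392 -0.18195344  0.024     ]
backR [ 0.50396098 -0.22683516  0.024     ]
toe [ 0.59519676 -0.16139297  0.002     ] back [ 0.49407245 -0.2043943   0.024     ] 23.036766193871305 0.1098873978311371
yellow corner [ 0.44765809 -0.14460379  0.02      ] [ 0.43672828 -0.1626787   0.02      ] [ 0.43622021 -0.15612845  0.02      ] [ 0.41982779 -0.1780401   0.02      ] [ 0.33016114 -0.11171395  0.02      ] [ 0.35725088 -0.07633434  0.02      ]
```

Call:
{"api": "drive_tool", "payload": {
  "plan": [
    [[0, 0, -0.8, 0, 0, 0], [0, 0, -0.8, 0, 0, 0], [0, 0, -0.7, 0, 0, 0], [0, 0, -0.4, 0, 0, 0], [0, 0, -0.2, 0, 0, 0], [0, 0, 0, 0, 0, 0]]
  ]
}}

```text
time: 10.35
position: [0.4705, -0.2191, 0.1897]
tool_rot: [0.973, 0.231, 0.0, 0.0]
ft_force: [-0.1, 0.5, 0.2]
grip_width: 0.0203
```

Call:
{"api": "drive_tool", "payload": {
  "plan": [
    [[0.36, 0.18, 0, 0, 0, 0], [0.27, 0.14, 0, 0, 0, 0], [0.27, 0.14, 0, 0, 0, 0], [0.27, 0.14, 0, 0, 0, 0], [0.27, 0.14, 0, 0, 0, 0], [0.27, 0.14, 0, 0, 0, 0], [0.18, 0.09, 0, 0, 0, 0], [0, 0, 0, 0, 0, 0]]
  ]
}}

```text
time: 11.35
position: [0.518, -0.1946, 0.1897]
tool_rot: [0.973, 0.231, 0.0, 0.0]
ft_force: [0.2, 0.2, -0.7]
grip_width: 0.02
```

```bash
python3 - <<'E'
from h import *
o=robot.get_obs(); print(o['position'],o['tool_rot'],o['grip_width'],o['ft_force'])
im=snap('wrist','w2')
E
```

```text
[ 0.51801014 -0.19461644  0.18972286] [9.72836021e-01 2.31495195e-01 1.87580295e-04 1.27313866e-04] 0.020046861358762436 [ 0.20446772  0.17458296 -0.67794648]
```

View pics/w2.png

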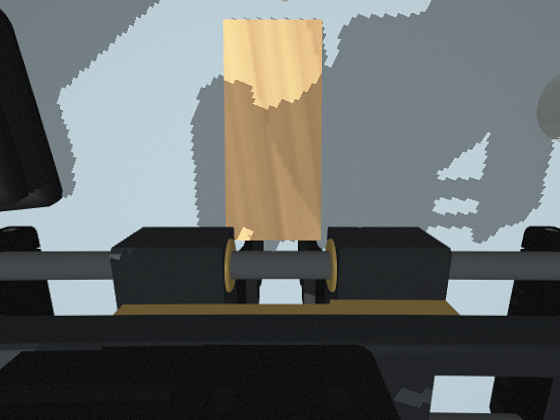

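The wedge is now square against both fingertips, toe at row 19, columns 223–323. Checking the line to the foot.

```bash
python3 - <<'E'
from h import *
o=robot.get_obs(); W=lambda u,v,z:wplane(o['position'],o['tool_rot'],u,v,z)
t=(W(223,19,.002)+W(323,19,.002))/2; print(t, W(223,19,.002),W(323,19,.002))
R=Ro.from_quat(o['tool_rot']).as_matrix(); d=R[:2,0]; print('toolx',d)
for F in ([.652,-.129],[.6525,-.1315]):
  r=np.array(F)-t[:2]; print('along',r@d,'left',-r[0]*d[1]+r[1]*d[0])
print('toe ahead of TCP',(t[:2]-o['position'][:2])@d)
E
```

```text
[ 0.62563155 -0.13645651  0.002     ] [ 0.61427217 -0.11398833  0.002     ] [ 0.63699093 -0.1589247   0.002     ]
toolx [0.89290359 0.45024791]
along 0.026901765866101473 left -0.005214391653638533
along 0.026222597891879383 left -0.00767177457942008
toe ahead of TCP 0.12254624657125936
```

Call:
{"api": "drive_tool", "payload": {
  "plan": [
    [[0.19, 0.07, 0, 0, 0, 0], [0.19, 0.07, 0, 0, 0, 0], [0.19, 0.07, 0, 0, 0, 0], [0.19, 0.07, 0, 0, 0, 0], [0.19, 0.07, 0, 0, 0, 0], [0.19, 0.07, 0, 0, 0, 0], [0, 0, 0, 0, 0, 0]]
  ]
}}

```text
time: 12.28
position: [0.5466, -0.1842, 0.1898]
tool_rot: [0.973, 0.232, 0.0, 0.0]
ft_force: [-0.4, -0.4, -0.5]
grip_width: 0.0198
```

Call:
{"api": "drive_tool", "payload": {
  "plan": [
    [[0.07, 0.035, 0, 0, 0, 0], [0.07, 0.035, 0, 0, 0, 0], [0, 0, 0, 0, 0, 0]]
  ]
}}

```text
time: 12.65
position: [0.5497, -0.1826, 0.1898]
tool_rot: [0.973, 0.231, 0.0, 0.0]
ft_force: [0.0, 0.5, -0.1]
grip_width: 0.0201
```

Call:
{"api": "drive_tool", "payload": {
  "plan": [
    [[0.07, 0.035, 0, 0, 0, 0], [0.07, 0.035, 0, 0, 0, 0], [0, 0, 0, 0, 0, 0]]
  ]
}}

```text
time: 13.02
position: [0.5533, -0.1807, 0.1898]
tool_rot: [0.973, 0.231, 0.0, 0.0]
ft_force: [0.5, 0.3, 0.5]
grip_width: 0.0203
```

```bash
cat > f.py <<'E'
from h import *
import sys
n=int(sys.argv[1]) if len(sys.argv)>1 else 1
f=[robot.get_obs()['ft_force']]
for i in range(n): camera('wrist'); f.append(robot.get_obs()['ft_force'])
o=robot.get_obs(); f=np.array(f); m=f.mean(0); d=np.array([.893,.45])
print(o['time'],o['position'],'push',-(m[:2]@d),'each',-(f[:,:2]@d),'fz',m[2])
E
python3 f.py 3
```

```text
13.175 [ 0.55317718 -0.18081053  0.18976613] push -0.3448182228581319 each [-0.56347148 -0.72355393 -0.69790505  0.60565757] fz -0.1482284772311392
```

Call:
{"api": "drive_tool", "payload": {
  "plan": [
    [[0.07, 0.035, 0, 0, 0, 0], [0.07, 0.035, 0, 0, 0, 0], [0, 0, 0, 0, 0, 0]]
  ]
}}

```text
time: 13.55
position: [0.5568, -0.179, 0.1897]
tool_rot: [0.973, 0.231, 0.0, 0.0]
ft_force: [0.2, 0.4, -0.4]
grip_width: 0.0199
```

Call:
{"api": "drive_tool", "payload": {
  "plan": [
    [[0.07, 0.035, 0, 0, 0, 0], [0, 0, 0, 0, 0, 0]]
  ]
}}

```text
time: 13.8
position: [0.5585, -0.1781, 0.1898]
tool_rot: [0.973, 0.231, 0.0, 0.0]
ft_force: [0.9, 0.4, 0.4]
grip_width: 0.02
```

Call:
{"api": "drive_tool", "payload": {
  "plan": [
    [[0.07, 0.035, 0, 0, 0, 0], [0, 0, 0, 0, 0, 0]]
  ]
}}

```text
time: 14.05
position: [0.5603, -0.1773, 0.1898]
tool_rot: [0.973, 0.231, 0.0, 0.0]
ft_force: [0.2, -0.0, -0.3]
grip_width: 0.0198
```

```bash
python3 f.py 3
```

```text
14.2 [ 0.56018604 -0.17732773  0.1897626 ] push -0.2575779556201706 each [-0.1838667   0.55738899 -1.15651709 -0.24731703] fz -0.2357778145356224
```

Call:
{"api": "drive_tool", "payload": {
  "plan": [
    [[0.07, 0.035, 0, 0, 0, 0], [0, 0, 0, 0, 0, 0]]
  ]
}}

```text
time: 14.45
position: [0.562, -0.1764, 0.1898]
tool_rot: [0.973, 0.231, 0.0, 0.0]
ft_force: [-0.2, 0.4, 0.2]
grip_width: 0.0201
```

Call:
{"api": "drive_tool", "payload": {
  "plan": [
    [[0.07, 0.035, 0, 0, 0, 0], [0, 0, 0, 0, 0, 0]]
  ]
}}

```text
time: 14.7
position: [0.5638, -0.1755, 0.1898]
tool_rot: [0.973, 0.231, 0.0, 0.0]
ft_force: [0.4, 0.4, -0.0]
grip_width: 0.0199
```

```bash
python3 f.py 2
```

```text
14.8 [ 0.56370744 -0.17553077  0.18974585] push 0.16989585215859257 each [-0.54634525  0.72250343  0.33352937] fz -0.4488043086088507
```

Call:
{"api": "drive_tool", "payload": {
  "plan": [
    [[0.07, 0.035, 0, 0, 0, 0], [0, 0, 0, 0, 0, 0]]
  ]
}}

```text
time: 15.05
position: [0.5655, -0.1746, 0.1897]
tool_rot: [0.973, 0.231, 0.0, 0.0]
ft_force: [0.2, -0.4, 0.7]
grip_width: 0.0203
```

Call:
{"api": "drive_tool", "payload": {
  "plan": [
    [[0.07, 0.035, 0, 0, 0, 0], [0, 0, 0, 0, 0, 0]]
  ]
}}

```text
time: 15.3
position: [0.5673, -0.1737, 0.1898]
tool_rot: [0.973, 0.231, 0.0, 0.0]
ft_force: [-0.3, 0.3, 0.3]
grip_width: 0.0201
```

```bash
python3 f.py 2
```

```text
15.4 [ 0.5672042  -0.17378761  0.18973668] push -0.25593125589882293 each [ 0.18947153 -1.07129061  0.11402531] fz 0.225200542328594
```

Call:
{"api": "drive_tool", "payload": {
  "plan": [
    [[0.07, 0.035, 0, 0, 0, 0], [0, 0, 0, 0, 0, 0]]
  ]
}}

```text
time: 15.65
position: [0.569, -0.1729, 0.1898]
tool_rot: [0.973, 0.231, 0.0, 0.0]
ft_force: [-1.0, -0.3, 0.3]
grip_width: 0.0198
```

Call:
{"api": "drive_tool", "payload": {
  "plan": [
    [[0.07, 0.035, 0, 0, 0, 0], [0, 0, 0, 0, 0, 0]]
  ]
}}

```text
time: 15.9
position: [0.5708, -0.172, 0.1898]
tool_rot: [0.973, 0.231, 0.0, 0.0]
ft_force: [-0.4, 0.5, -0.0]
grip_width: 0.0201
```

```bash
python3 f.py 1; python3 - <<'E'
from h import *
snap('wrist','w3')
E
```

```text
15.95 [ 0.57074047 -0.17201222  0.18975372] push 0.504203190748381 each [0.16719213 0.84121425] fz 0.3624637037424486
```

View pics/w3.png

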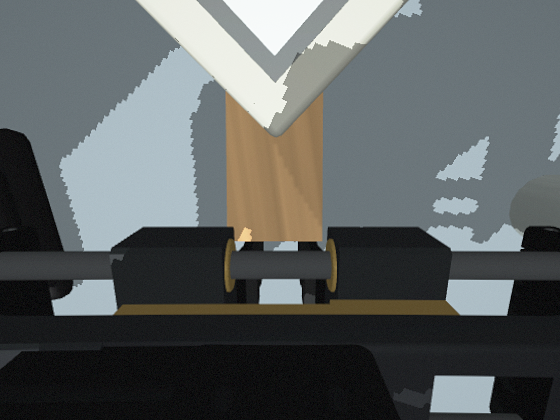

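The wrist view shows the box tip at (276,135), centred over the wedge (columns 226–323), which is square to the fingers. I'll keep pushing in 2 mm steps.

Call:
{"api": "drive_tool", "payload": {
  "plan": [
    [[0.07, 0.035, 0, 0, 0, 0], [0, 0, 0, 0, 0, 0]]
  ]
}}

```text
time: 16.25
position: [0.5725, -0.1712, 0.1898]
tool_rot: [0.973, 0.231, 0.0, 0.0]
ft_force: [-0.5, 0.1, 0.2]
grip_width: 0.02
```

```bash
python3 f.py 2
```

```text
16.35 [ 0.57244333 -0.17119353  0.18976962] push 0.032849501322735314 each [ 0.35893879 -0.51184642  0.25145613] fz 0.23014241137873634
```

Call:
{"api": "drive_tool", "payload": {
  "plan": [
    [[0.07, 0.035, 0, 0, 0, 0], [0, 0, 0, 0, 0, 0]]
  ]
}}

```text
time: 16.6
position: [0.5743, -0.1703, 0.1897]
tool_rot: [0.973, 0.231, 0.0, 0.0]
ft_force: [-0.9, 0.9, -0.4]
grip_width: 0.0198
```

```bash
python3 f.py 2
```

```text
16.7 [ 0.57423543 -0.17027644  0.1897703 ] push -0.22343802670919719 each [ 0.37790935 -0.43742411 -0.61079932] fz -0.032794310408773654
```

Call:
{"api": "drive_tool", "payload": {
  "plan": [
    [[0.07, 0.035, 0, 0, 0, 0], [0, 0, 0, 0, 0, 0]]
  ]
}}

```text
time: 16.95
position: [0.576, -0.1694, 0.1898]
tool_rot: [0.973, 0.231, 0.0, 0.0]
ft_force: [-0.6, -0.6, 0.6]
grip_width: 0.0198
```

```bash
python3 f.py 2
```

```text
17.05 [ 0.57595987 -0.16940721  0.18973848] push 0.4345333220761689 each [ 0.85546571 -0.07313819  0.52127244] fz 0.3465832645808731
```

Call:
{"api": "drive_tool", "payload": {
  "plan": [
    [[0.07, 0.035, 0, 0, 0, 0], [0, 0, 0, 0, 0, 0]]
  ]
}}

```text
time: 17.3
position: [0.5778, -0.1685, 0.1897]
tool_rot: [0.973, 0.231, 0.0, 0.0]
ft_force: [0.5, -0.4, -0.3]
grip_width: 0.0202
```

```bash
python3 f.py 2
```

```text
17.4 [ 0.57772601 -0.16854411  0.1897776 ] push 0.2679762855439547 each [-0.27738879  1.27876366 -0.19744601] fz -0.29306954493225673
```

Call:
{"api": "drive_tool", "payload": {
  "plan": [
    [[0.07, 0.035, 0, 0, 0, 0], [0, 0, 0, 0, 0, 0]]
  ]
}}

```text
time: 17.65
position: [0.5795, -0.1677, 0.1898]
tool_rot: [0.973, 0.231, 0.0, 0.0]
ft_force: [-0.3, 1.1, -0.1]
grip_width: 0.0199
```

```bash
python3 f.py 1; python3 - <<'E'
from h import *
snap('wrist','w4'); snap('side','side4')
a=cv2.imread('pics/side0.png')[170:250,310:400]; b=cv2.imread('pics/side4.png')[170:250,310:400]
cv2.imwrite('pics/c7.png',cv2.resize(np.vstack([np.hstack([a,b])]),(800,356),interpolation=cv2.INTER_CUBIC))
E
```

```text
17.7 [ 0.57948787 -0.16766189  0.18974834] push 0.07252125999243958 each [-0.23639753  0.38144005] fz 0.12743711017128012
```

View pics/w4.png

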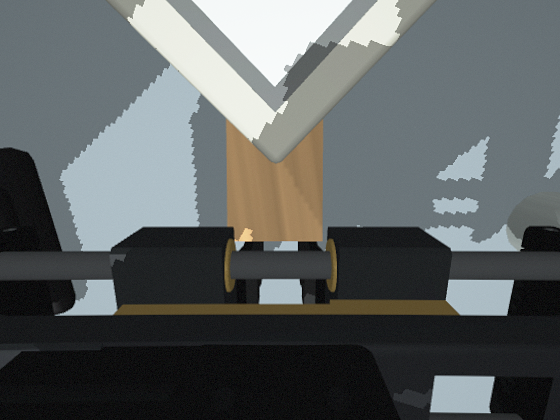

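View pics/c7.png

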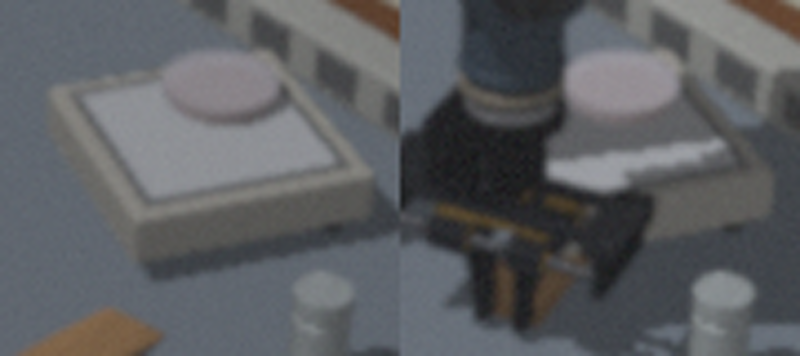

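The box is still in place (its right corner matches the first picture) and there's no contact force yet. I'll go on.

Call:
{"api": "drive_tool", "payload": {
  "plan": [
    [[0.05, 0.025, 0, 0, 0, 0], [0, 0, 0, 0, 0, 0]]
  ]
}}

```text
time: 18.05
position: [0.5805, -0.167, 0.1897]
tool_rot: [0.973, 0.231, -0.0, -0.0]
ft_force: [-1.4, -0.5, -0.0]
grip_width: 0.0202
```

```bash
python3 f.py 2
```

```text
18.15 [ 0.58052931 -0.16705468  0.18969302] push 0.7479454098072066 each [ 1.4709075  -0.0736068   0.84653552] fz -0.1698991804416591
```

Call:
{"api": "drive_tool", "payload": {
  "plan": [
    [[0.05, 0.025, 0, 0, 0, 0], [0, 0, 0, 0, 0, 0]]
  ]
}}

```text
time: 18.4
position: [0.5816, -0.1665, 0.1897]
tool_rot: [0.973, 0.231, -0.001, -0.0]
ft_force: [-3.4, -1.3, 0.9]
grip_width: 0.02
```

```bash
python3 f.py 2
```

```text
18.5 [ 0.58157232 -0.16647463  0.18970342] push 3.124401880540681 each [3.58843231 1.83607677 3.94869656] fz 1.3430673179348789
```

Contact: resistance rose to about 3 N over the last 1–2 mm. I'll retreat and set up the test press over the foot with the fingers closed.

Call:
{"api": "drive_tool", "payload": {
  "plan": [
    [[-0.3, -0.15, 0, 0, 0, 0], [-0.8, -0.4, 0.3, 0, 0, 0], [0, 0, 1, 0, 0, 0], [0, 0, 1, 0, 0, 0], [0, 0, 1, 0, 0, 0], [0.5, 0.25, 0.6, 0, 0, 0], [0.9, 0.45, 0, 0, 0, 0], [0.9, 0.45, 0, 0, 0, 0]]
  ]
}}

```text
time: 19.5
position: [0.6125, -0.1514, 0.2878]
tool_rot: [0.973, 0.231, 0.001, 0.0]
ft_force: [-0.1, -0.0, 0.8]
grip_width: 0.0199
```

Call:
{"api": "drive_tool", "payload": {
  "plan": [
    [[0.8, 0.4, 0, 0, 0, 0], [0.8, 0.45, 0, 0, 0, 0], [0, 0, -0.4, 0, 0, 0], [0, 0, -0.4, 0, 0, 0], [0, 0, 0, 0, 0, 0]]
  ],
  "grip": 1
}}

```text
time: 20.12
position: [0.6504, -0.1305, 0.2654]
tool_rot: [0.973, 0.231, -0.002, -0.001]
ft_force: [0.1, -0.3, -0.6]
grip_width: 0.0001
```

```bash
python3 f.py 1; python3 - <<'E'
from h import *
snap('wrist','w5'); snap('side','side5')
b=cv2.imread('pics/side5.png')[170:280,270:410]
cv2.imwrite('pics/c8.png',cv2.resize(b,(763,600),interpolation=cv2.INTER_CUBIC))
E
```

```text
20.175 [ 0.65090608 -0.1306195   0.26618565] push 0.12536078933262948 each [0.08174924 0.16897234] fz -0.5126073636688855
```

View pics/w5.png

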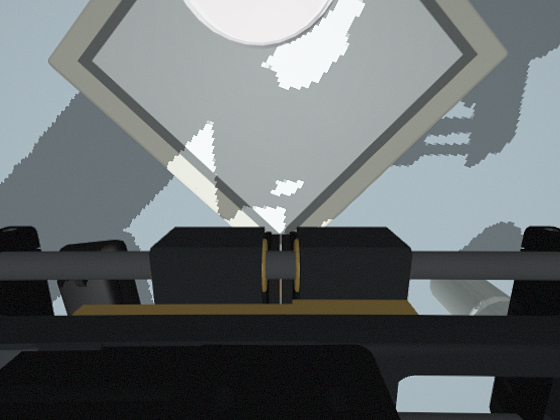

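View pics/c8.png

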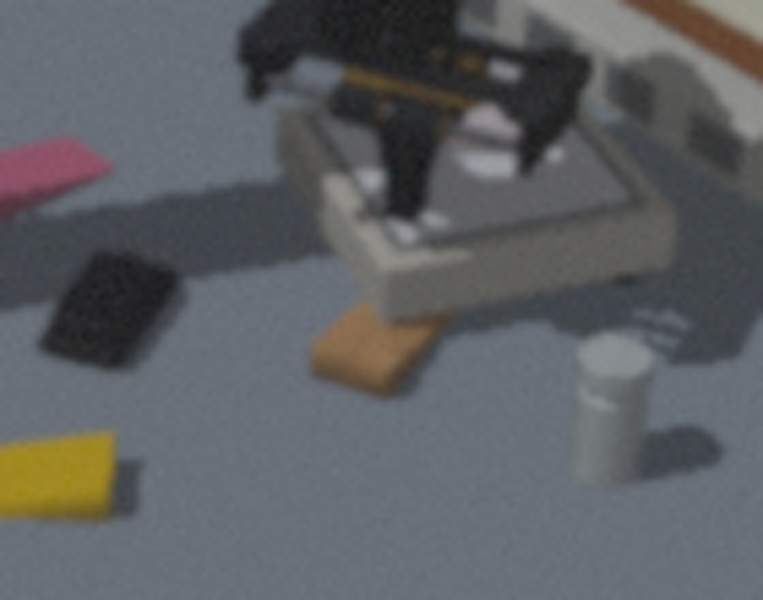

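The side view shows the wedge under the corner and the fingertips above the top face near that corner. Lowering to press.

Call:
{"api": "drive_tool", "payload": {
  "plan": [
    [[0, 0, -0.4, 0, 0, 0], [0, 0, -0.3, 0, 0, 0], [0, 0, -0.1, 0, 0, 0], [0, 0, 0, 0, 0, 0]]
  ]
}}

```text
time: 20.78
position: [0.6518, -0.1301, 0.2468]
tool_rot: [0.973, 0.231, -0.0, -0.0]
ft_force: [-0.1, 0.1, -0.4]
grip_width: 0.0003
```

Call:
{"api": "drive_tool", "payload": {
  "plan": [
    [[0, 0, -0.06, 0, 0, 0], [0, 0, -0.04, 0, 0, 0], [0, 0, 0, 0, 0, 0]]
  ]
}}

```text
time: 21.15
position: [0.6519, -0.1302, 0.2448]
tool_rot: [0.973, 0.231, 0.0, 0.0]
ft_force: [0.2, -0.3, 0.4]
grip_width: 0.0006
```

Call:
{"api": "drive_tool", "payload": {
  "plan": [
    [[0, 0, -0.04, 0, 0, 0], [0, 0, 0, 0, 0, 0]]
  ]
}}

```text
time: 21.4
position: [0.6519, -0.1302, 0.2437]
tool_rot: [0.973, 0.231, -0.0, -0.0]
ft_force: [-0.4, -0.5, 0.5]
grip_width: 0.0001
```

Call:
{"api": "drive_tool", "payload": {
  "plan": [
    [[0, 0, -0.03, 0, 0, 0], [0, 0, -0.03, 0, 0, 0], [0, 0, 0, 0, 0, 0]]
  ]
}}

```text
time: 21.78
position: [0.6519, -0.1302, 0.2422]
tool_rot: [0.973, 0.231, 0.0, -0.0]
ft_force: [1.0, -0.4, -0.3]
grip_width: 0.0006
```

Call:
{"api": "drive_tool", "payload": {
  "plan": [
    [[0, 0, -0.03, 0, 0, 0], [0, 0, 0, 0, 0, 0]]
  ]
}}

```text
time: 22.02
position: [0.6519, -0.1302, 0.2421]
tool_rot: [0.973, 0.231, 0.0, 0.0]
ft_force: [-1.2, -0.0, 4.5]
grip_width: 0.0003
```

Call:
{"api": "drive_tool", "payload": {
  "plan": [
    [[0, 0, -0.03, 0, 0, 0], [0, 0, 0, 0, 0, 0]]
  ]
}}

```text
time: 22.28
position: [0.6518, -0.1302, 0.242]
tool_rot: [0.973, 0.231, 0.0, 0.0]
ft_force: [-1.9, 0.6, 8.1]
grip_width: 0.0004
```

Call:
{"api": "drive_tool", "payload": {
  "plan": [
    [[0, 0, -0.03, 0, 0, 0], [0, 0, 0, 0, 0, 0], [0, 0, 0, 0, 0, 0], [0, 0, 0, 0, 0, 0], [0, 0, 0, 0, 0, 0]]
  ]
}}

```text
time: 22.9
position: [0.6518, -0.1302, 0.2419]
tool_rot: [0.973, 0.231, 0.0, 0.0]
ft_force: [-3.4, 1.8, 11.5]
grip_width: 0.0004
```

```bash
python3 f.py 2
```

```text
23.0 [ 0.65183463 -0.13018433  0.24191187] push 2.8612130441440926 each [2.21312167 3.31404206 3.0564754 ] fz 10.90025864163031
```

At 11–11.5 N the top stays at TCP z 0.2419, only about 0.3 mm of travel, so the corner doesn't dip. I'll lift off and check.

Call:
{"api": "drive_tool", "payload": {
  "plan": [
    [[0, 0, 0.2, 0, 0, 0], [0, 0, 0.6, 0, 0, 0], [0, 0, 1, 0, 0, 0], [-0.5, -0.2, 1, 0, 0, 0], [-1, -0.5, 1, 0, 0, 0], [-1, -0.5, 1, 0, 0, 0], [-1, -0.5, 1, 0, 0, 0], [-1, -0.5, 0, 0, 0, 0]]
  ]
}}

```text
time: 24.0
position: [0.5393, -0.1859, 0.3879]
tool_rot: [0.973, 0.231, 0.002, 0.002]
ft_force: [0.6, 0.1, -0.4]
grip_width: 0.0003
```

Call:
{"api": "drive_tool", "payload": {
  "plan": [
    [[-1, -1, 0, 0, 0, 0], [-0.5, -1, 0, 0, 0, 0], [-0.5, -1, 0, 0, 0, 0], [-0.5, -1, 0, 0, 0, 0], [0, -1, 0, 0, 0, 0], [0, -1, 0, 0, 0, 0], [0, -1, 0, 0, 0, 0], [0, 0, 0, 0, 0, 0]]
  ]
}}

```text
time: 25.0
position: [0.4772, -0.3625, 0.3849]
tool_rot: [0.973, 0.23, 0.0, 0.001]
ft_force: [-0.2, 0.1, -0.5]
grip_width: 0.0006
```

```bash
python3 - <<'E'
from h import *
a=snap('top','top9'); b=snap('side','side9')
x=cv2.resize(a[100:250,270:420,::-1],(400,400),interpolation=cv2.INTER_CUBIC); y=cv2.resize(b[170:280,270:380,::-1],(400,400),interpolation=cv2.INTER_CUBIC)
cv2.imwrite('pics/c9.png',np.hstack([x,y]))
a0=cv2.imread('pics/side0.png'); a1=cv2.imread('pics/side9.png')
g=lambda i:cv2.cvtColor(i,cv2.COLOR_BGR2GRAY)[175:230,315:395].astype('float32')
print(cv2.phaseCorrelate(g(a0),g(a1)))
E
```

```text
((0.11244245985524515, -0.2728173031686367), 0.3546385650833448)
```

View pics/c9.png

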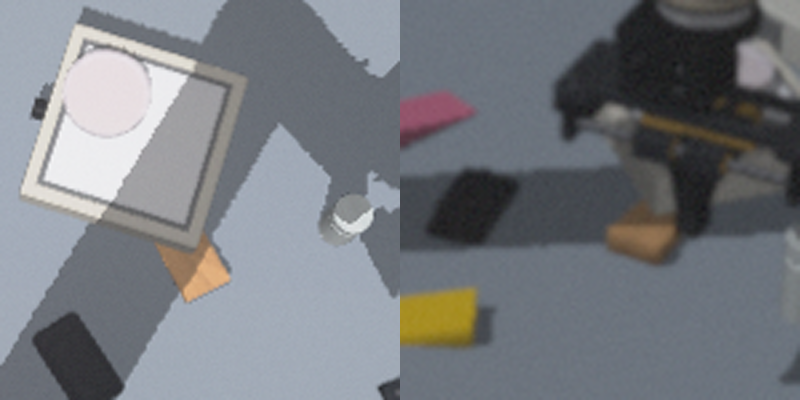

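The top view shows the box tip at crop (195,249) and far corner at (80,25), both matching the start. The dish, canister and mouse are in place, the wedge is under the near corner, and the arm is clear. Handing in.

```bash
python3 -c "
from rig import robot
print(robot.get_obs()['time']); print(robot.hand_in())"
```

```text
25.1
the job is handed in; nothing more can be done
None
```

The wedge is snug under the short foot, the corner no longer dips when pressed, and I handed the job in at 25.1 s. The hand-in reports no verdict.

**What I did:** I nudged the wedge's side to line it up with the foot. Then I pushed its back with two fingertips until resistance rose from about 0 to about 3 N over the last 1–2 mm. I backed off and pressed the top over the foot with closed fingertips to about 11–11.5 N. The surface gave only about 0.3 mm, so I made no second push, and I took the hand away.

**Last checks:**
- **Top view after release:** the box corners are where they started, the dish, canister and mouse look undisturbed, and the wedge is under the near corner.
- **Not measured:** in the last side picture the arm hid part of the box, so I could not use it to check that the box stands level. That rests on the press and the unmoved top view.
- **Disagreements:** the top and side cameras differed by about 3–4 mm in y, which did not affect the result. Contact came about 45 mm past the toe by my estimate, near the top of the stated range for the foot's height.

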